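Put the goldsmith's bench pieces back in their nests

TASK

Tidy the goldsmith's bench: put the brass doming block, the polishing paste jar, the red rouge bar and the wooden ring clamp each into the nest of its own shape, so that it sits flat on the nest's floor inside the lip, right side up as it is now, and is let go. Set each one down, do not drop it, and leave the torch and the water glass where they stand.

Things in the scene. Friction and masses are not known exactly. Their poses are not given: they have to be found in the camera images.
- doming_block: Lies or stands loose on the bench, anywhere among the nests and the other things. Brass doming cube with dark round hollows, 42 x 42 x 42 mm, about 0.55 kg; belongs in the square nest. Origin: centre of its underside, z up. x and y are along its sides.
- paste_jar: Lies or stands loose on the bench, anywhere among the nests and the other things. Upright closed round jar of polishing paste, white with blue screw lid, straight-sided, diameter 46 mm, 50 mm high, about 0.13 kg; belongs in the round nest. Origin: centre of its underside, z up.
- rouge_bar: Lies or stands loose on the bench, anywhere among the nests and the other things. Red bar of polishing compound, half wrapped in paper, 34 mm (x) by 90 mm (y) by 30 mm high, about 0.16 kg; belongs in the bar nest. Origin: centre of its underside, z up.
- ring_clamp: Lies or stands loose on the bench, anywhere among the nests and the other things. Light wooden ring clamp with a steel band round its middle, 120 mm long (y), 24 mm high, 26 mm wide (x) over the middle 56 mm and 22 mm wide at the ends, about 0.08 kg; belongs in the long nest. Origin: centre of its underside, z up.
- square_nest: Black tray fixed to the bench: floor 3 mm thick, lip 6 mm wide, its top 8 mm above the bench; 8 mm play all round its thing. Grey floor with a flat silhouette of its thing in the middle. Square: 58 x 58 mm inside, 70 x 70 mm outside, brass-coloured square silhouette: for the doming block. Origin: centre of its underside, z up. x and y are along its sides.
- round_nest: Black tray fixed to the bench: floor 3 mm thick, lip 6 mm wide, its top 8 mm above the bench; 8 mm play all round its thing. Grey floor with a flat silhouette of its thing in the middle. Round: 62 mm inside diameter, 74 mm outside, blue disc silhouette: for the paste jar. Origin: centre of its underside, z up.
- bar_nest: Black tray fixed to the bench: floor 3 mm thick, lip 6 mm wide, its top 8 mm above the bench; 8 mm play all round its thing. Grey floor with a flat silhouette of its thing in the middle. Rectangular: inside 50 mm (x) by 106 mm (y), outside 62 x 118 mm, red silhouette: for the rouge bar. Origin: centre of its underside, z up.
- long_nest: Black tray fixed to the bench: floor 3 mm thick, lip 6 mm wide, its top 8 mm above the bench; 8 mm play all round its thing. Grey floor with a flat silhouette of its thing in the middle. Long and narrow: inside 42 mm (x) by 136 mm (y), outside 54 x 148 mm, light-wood silhouette: for the ring clamp. Origin: centre of its underside, z up.
- torch: Bystander, leave alone: hand torch standing at the left edge of the work, green cylinder on a black foot 60 mm across, steel nozzle at the top, about 145 mm high. Origin: centre of its underside, z up.
- water_glass: Bystander, leave alone: small open clear glass beyond the far side of the work, 60 mm across, 55 mm high. Origin: centre of its underside, z up.
Not all that is in view belongs to the job. Leave any orange look-alike of the doming_block alone.

How it is judged:
By the outcome, as a careful person would: the job done as asked, in the order asked, and still so for the second after the job is handed in, with the robot touching nothing.
It also fails if it takes over 106 s, if anything falls off the work surface, if the arm or the gripper's body presses on something with over 40 N, if the wrist force passes 120 N, or if a joint passes its speed limit or range.

ROBOT

A 6-joint arm with a two-finger parallel gripper is mounted at the origin on the work surface. World frame = base frame: x ahead of the robot, y to its left, z up, the work surface at z = 0. Lengths are in mm, angles in rad, forces in N, time in s.
With the tool pointing down it reaches from about 425 to 950 mm from the base axis. Payload 14.7 kg.
Tool frame: the origin (TCP) lies midway between the tips of the shut fingers; the grasp point (between the pads) lies 19 mm behind it; z points along the fingers, y is the line along which they close (so a half turn about z gives the same grasp; the last joint's range is limited). The gripper opens to 85 mm and grips with 20 to 120 N. Pads are 22 mm wide; open, the fingers measure 114 mm over their backs; the gripper's body (76 mm by 85 mm) begins 54 mm behind the grasp point. The pads swing forward as they close: fully open they stand 13 mm farther back than shut.
Start: joints at [-1.214, 0.48, 1.596, -0, 1.065, -0.047], TCP at [255.41, -597.711, 231.297] pointing down, gripper open.
Joint ranges: [-2.75, 2.75], [-0.82, 2.05], [0.23, 2.67], [-1.56, 4.7], [0.09, 2.69], [-2.92, 2.92]. Speed limits (rad/s): [1.89, 1.89, 2.39, 3.01, 3.01, 3.01].

INTERFACE

Orientations are given as a unit quaternion [x, y, z, w].
In Python, from bench import arm gives the robot as it stands.
- The arm moves only by the tool step_arm, never from a script. Its argument "targets" is a list of rows, each a list of 3 entries, a list of its own where there are three numbers: the shift along the tool's x, y, z in m, then the turn, a rotation vector about the tool's x, y, z in degrees, then the opening, from 0 (shut) to 1 (fully open). In form: [[[dx, dy, dz], [ax, ay, az], hand], ...]. A call has 1 to 12 rows; each row shifts and turns the commanded pose from where the row before left it, along the tool's axes as they then stand; what a row does not reach is not made up. A row lasts 1/8 s, in which the tool goes at most 62.5 mm and 10.7 degrees, less where a joint would pass 70% of its speed; a pose out of reach is approached as far as the arm can. A call with a gripper value outside its range is refused whole. The fingers move at their own pace and stop on an object; "force" is the grip in N (left out, the last holds). Time passes only in rows, so rows that do not move let the fingers close. It gives the time, the measured TCP pose, the force, the opening and the grip force at its end, in the units of the state.
- arm.observe(): the state, without advancing time (a new reading comes with each control period).
- arm.capture(name): name is "scene" or "top" or "wrist"; returns a dict with "img" (480x640x3 uint8, red, green, blue), "z_map" (480x640 float32, mm along the optical axis (not along the pixel's ray), 0 where there is no reading), "mtx" (3x3 intrinsics, pixels), "k1" (the pictures are not rectified: a ray, as slopes to the right and down, at radius r is drawn at 1 + k1 r^2 times it, then the intrinsics apply), "extrinsics" (4x4, takes a point from camera to world coordinates). Camera axes: x right, y down, z forward; pixel columns grow to the right and rows downward; lengths in mm; the calibration is good to about 2 mm. A picture is of the moment at which its call begins.
- arm.job_done(): hands the job in; it is judged then, once.
Trained networks look in the newest picture that a camera, given by its name, has taken for a name from the list of things; names that differ only in an ending like _2 or _b are one class to them, and where a whole thing is asked for, a point or a joint stands for the part that bears it (a point fixed in the world has none). Each returns a list of dicts, best first, with "confidence" (0 to 1); they miss things now and then, are a little off and sometimes report something else, mostly with a low value. They report only what shows in the picture. A call takes as long as a camera call. They do not tell look-alikes from the thing itself.
- arm.search_frame(camera, target): "xyz" ([x, y, z] in mm, in the coordinates of the camera as it stood for that picture, good to about 4 mm: the middle of the surface that is visible of it).
- arm.masks_of(camera, target): "mask" (480x640 bool, what is visible of it).
The state is a dict: "clock": time; "joint_positions": joint angles; "qvel": joint speeds; "effort": joint torques, N m; "tcp_pos": TCP position; "tcp_rot": TCP orientation; "ft_force": force on the tool from outside, world axes, zero at the start; "ft_torque": the same for the moment, N m; "gripper_width": opening from 0.0 (shut) to 1.0 (fully open); "gripper_force": force on a finger pad.
Only numpy, scipy, OpenCV 4.12 (cv2) and the standard library are available. Lean on these libraries where they do the work, as an engineer would, in place of code of your own. Each camera call takes 0.05 s, during which the arm holds its last target. There are 200 camera calls.

## Working session

There is one attempt and no reset: what is moved stays moved. The work goes in short steps, Python scripts to look and compute and a tool call to move; the robot and the scene stay as the last step left them, time stands still between calls to the robot, and variables do not carry over. Pictures are saved under pics/ and viewed, at most 14 in all, crops included, and the job is handed in when it is done.

Besides the shell and the picture viewer there is one more tool, called after "Call:" in YAML: its name, and indented under it one key for each argument. step_arm: Moves the arm, as the interface text tells. Its arguments: {"type":"object","properties":{"targets":{"type":"array"},"force":{"type":"number"}},"required":["targets"]}

```bash
mkdir -p pics; ls; cat > h.py <<'E'
import numpy as np, cv2
from bench import arm
from scipy.spatial.transform import Rotation as R
def cloud(c):
    v,u=np.mgrid[0:480,0:640].astype(np.float64)
    D=np.array([c['k1'],0,0,0,0],float)
    p=cv2.undistortPointsIter(np.stack([u.ravel(),v.ravel()],1)[:,None],np.array(c['mtx'],float),D,None,None,(3,50,1e-9)).reshape(480,640,2)
    z=c['z_map'].astype(float); P=np.dstack([p[...,0]*z,p[...,1]*z,z,np.ones_like(z)])@np.array(c['extrinsics']).T
    P=P[...,:3]; P[z<=0]=np.nan
    return P
def w(c,x): return (np.array(c['extrinsics'])@np.r_[x,1])[:3]
def save(c,n): cv2.imwrite('pics/%s.png'%n,c['img'][...,::-1])
E
python3 - <<'E'
from h import *
s=arm.observe(); print(s)
for n in('scene','top'):
    c=arm.capture(n); save(c,n)
    if n=='top': P=cloud(c);np.savez('top.npz',P=P,img=c['img'])
    for t in 'doming_block paste_jar rouge_bar ring_clamp square_nest round_nest bar_nest long_nest torch water_glass'.split():
        print(n,t,[(np.round(w(c,d['xyz'])).tolist(),round(d['confidence'],2)) for d in arm.search_frame(n,t)])
E
```

```text
pics
{'clock': 0.0, 'joint_positions': array([-1.21357626e+00,  4.80813176e-01,  1.59685670e+00,  3.03102320e-05,
        1.06511279e+00, -4.65931270e-02]), 'qvel': array([ 0.00013697, -0.00222006,  0.00118997,  0.00023864,  0.00138495,
       -0.00074424]), 'effort': array([ 2.62940150e-03, -9.50641608e+01, -4.30188847e+01,  1.70661988e-04,
        1.19570651e-02,  2.73582731e-05]), 'tcp_pos': array([ 255.29335921, -597.32545281,  230.69090509]), 'tcp_rot': array([ 9.79687315e-01,  2.00530323e-01, -7.89472302e-05, -5.89896255e-04]), 'ft_force': array([-0.42915552, -0.42326072, -0.15661972]), 'ft_torque': array([-0.0512693 , -0.0379859 ,  0.00567682]), 'gripper_force': 0.0, 'gripper_width': 1.001467181574182}
scene doming_block [([546.0, -47.0, 40.0], 0.82), ([417.0, -181.0, 37.0], 0.72), ([466.0, -100.0, 39.0], 0.67)]
scene paste_jar [([455.0, -276.0, 43.0], 0.63)]
scene rouge_bar [([643.0, -83.0, 29.0], 0.7)]
scene ring_clamp [([472.0, 303.0, 28.0], 0.6)]
scene square_nest [([635.0, 272.0, 2.0], 0.71), ([617.0, -269.0, 3.0], 0.55)]
scene round_nest [([609.0, 79.0, 3.0], 0.8)]
scene bar_nest []
scene long_nest [([459.0, 103.0, 6.0], 0.63)]
scene torch [([488.0, 502.0, 102.0], 0.58)]
scene water_glass [([802.0, -18.0, 32.0], 0.85)]
top doming_block [([404.0, -191.0, 40.0], 0.76), ([532.0, -51.0, 41.0], 0.71), ([451.0, -111.0, 38.0], 0.6)]
top paste_jar [([451.0, -281.0, 48.0], 0.56)]
top rouge_bar [([629.0, -93.0, 28.0], 0.72)]
top ring_clamp [([468.0, 293.0, 23.0], 0.59)]
top square_nest [([630.0, 269.0, 3.0], 0.88)]
top round_nest [([608.0, 76.0, 2.0], 0.85)]
top bar_nest [([616.0, -269.0, 2.0], 0.91)]
top long_nest [([466.0, 296.0, 26.0], 0.68), ([466.0, 101.0, 6.0], 0.63)]
top torch [([481.0, 488.0, 109.0], 0.95)]
top water_glass [([810.0, -11.0, 20.0], 0.71)]
```

View pics/top.png

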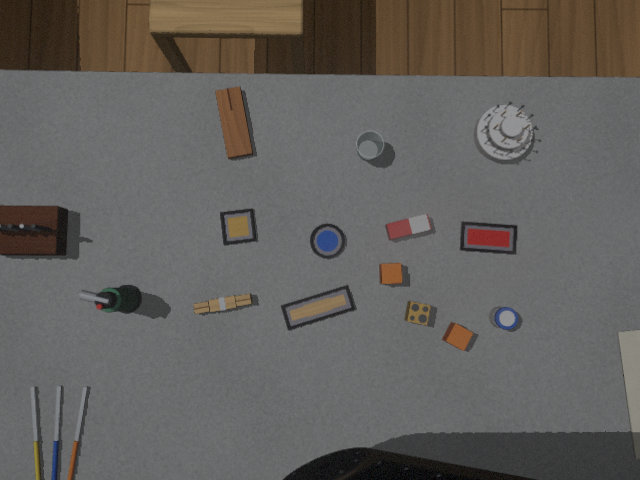

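View pics/scene.png

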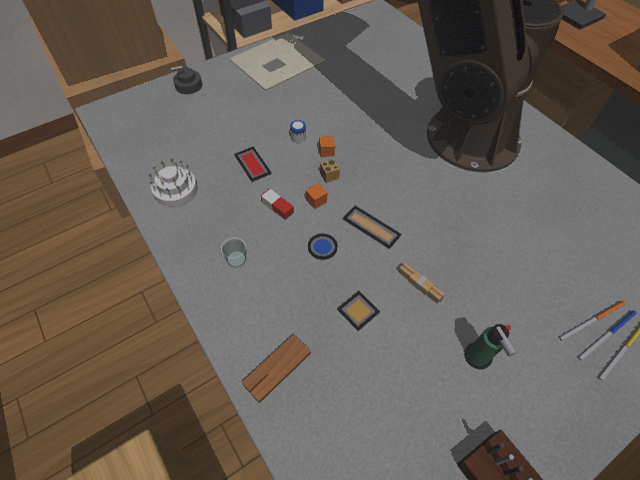

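Top view: the brass block with dark hollows is at pixel (419,313). Orange cubes without hollows are at (391,273) and (459,336). The brass-coloured one with dark hollows fits the description. I'll confirm it in a crop and measure all the poses.

```bash
cat > m.py <<'E'
from h import *
def rect(P,m,zlo,zhi):
    z=P[...,2]; k=m&(z>zlo)&(z<zhi); q=P[k]
    if len(q)<10: return None
    r=cv2.minAreaRect(q[:,:2].astype(np.float32))
    b=cv2.boxPoints(r); e=[b[1]-b[0],b[2]-b[1]]; L=[np.linalg.norm(x) for x in e]; l=e[int(np.argmax(L))]
    return np.round(r[0],1).tolist(),'sides',np.round(sorted(L),1).tolist(),'longdir',round(np.degrees(np.arctan2(l[1],l[0]))%180,1),'z',round(float(np.median(q[:,2])),1),'mean',np.round(q[:,:2].mean(0),1).tolist()
E
python3 - <<'E'
from m import *
c=arm.capture('top'); P=cloud(c)
print('bench z',np.nanmedian(P[180:350,200:520,2]))
for t in 'doming_block paste_jar rouge_bar ring_clamp square_nest round_nest bar_nest long_nest'.split():
    for d in arm.masks_of('top',t):
        h=dict(doming_block=42,paste_jar=50,rouge_bar=30,ring_clamp=24).get(t)
        v,u=np.nonzero(d['mask']); print(t,round(d['confidence'],2),(int(u.mean()),int(v.mean())),rect(P,d['mask'],h-8 if h else -5,h+8 if h else 14))
cv2.imwrite('pics/crop.png',cv2.resize(c['img'][240:360,360:520,::-1],(800,600),interpolation=cv2.INTER_CUBIC))
c=arm.capture('wrist'); E=np.array(c['extrinsics']); s=arm.observe(); T=R.from_quat(s['tcp_rot'])
print('cam in tool',T.inv().apply(E[:3,3]-s['tcp_pos']).round(1),(T.inv().as_matrix()@E[:3,:3]).round(2),c['mtx'])
print('tool x,y world',T.as_matrix().round(2))
E
```

```text
bench z -0.32877950849456283
doming_block 0.74 (390, 273) ([535.4, -55.5], 'sides', [41.400001525878906, 42.5], 'longdir', np.float32(90.5), 'z', 41.0, 'mean', [534.8, -55.4])
doming_block 0.66 (416, 312) ([453.4, -109.9], 'sides', [41.29999923706055, 41.5], 'longdir', np.float32(170.0), 'z', 41.0, 'mean', [453.7, -109.5])
doming_block 0.62 (456, 335) ([406.1, -193.1], 'sides', [40.79999923706055, 42.400001525878906], 'longdir', np.float32(62.0), 'z', 41.0, 'mean', [406.5, -192.1])
doming_block 0.16 (222, 303) None
rouge_bar 0.64 (407, 226) ([633.5, -94.0], 'sides', [34.400001525878906, 89.9000015258789], 'longdir', np.float32(104.5), 'z', 29.1, 'mean', [633.3, -93.8])
ring_clamp 0.86 (222, 303) ([469.6, 294.5], 'sides', [25.899999618530273, 120.9000015258789], 'longdir', np.float32(101.0), 'z', 23.4, 'mean', [469.6, 294.4])
square_nest 0.75 (237, 226) ([633.8, 268.9], 'sides', [70.69999694824219, 71.80000305175781], 'longdir', np.float32(6.9), 'z', 3.7, 'mean', [633.6, 268.8])
round_nest 0.84 (326, 240) ([604.2, 77.2], 'sides', [72.5, 72.5999984741211], 'longdir', np.float32(26.4), 'z', 3.5, 'mean', [604.1, 77.2])
bar_nest 0.73 (488, 237) ([613.7, -268.9], 'sides', [63.400001525878906, 121.4000015258789], 'longdir', np.float32(86.1), 'z', 3.1, 'mean', [613.1, -268.5])
bar_nest 0.59 (408, 227) ([631.7, -97.8], 'sides', [35.400001525878906, 97.4000015258789], 'longdir', np.float32(111.1), 'z', 5.3, 'mean', [624.1, -82.7])
long_nest 0.68 (317, 307) ([462.1, 95.6], 'sides', [55.0, 148.60000610351562], 'longdir', np.float32(107.5), 'z', 3.7, 'mean', [461.9, 96.5])
cam in tool [  77.5    0.8 -141.7] [[-0.   -0.95 -0.3 ]
 [ 1.   -0.    0.  ]
 [-0.   -0.3   0.95]] [[347.85414137   0.         324.63737239]
 [  0.         347.85414137 240.10491568]
 [  0.           0.           1.        ]]
tool x,y world [[ 0.92  0.39 -0.  ]
 [ 0.39 -0.92  0.  ]
 [-0.   -0.   -1.  ]]
```

View pics/crop.png

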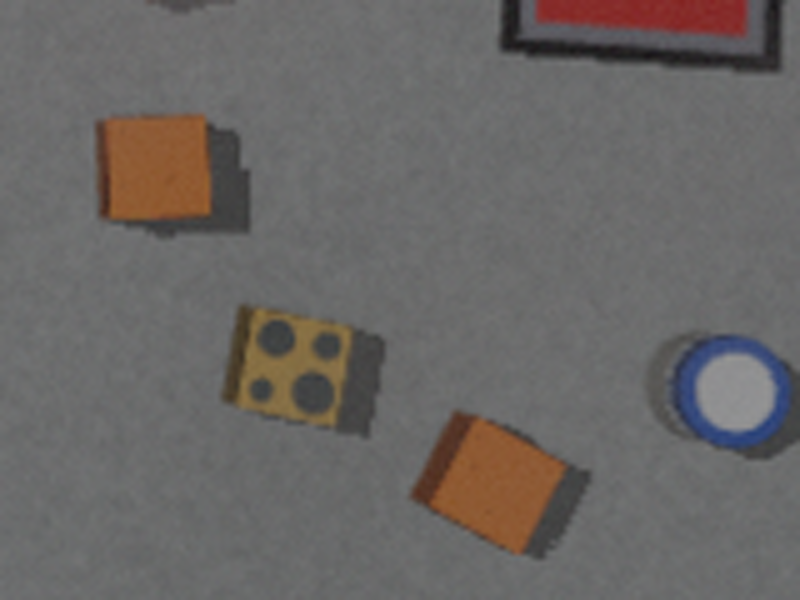

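The crop shows the brass block, with four dark hollows on top, at top-view pixel (417,312). The two plain orange cubes on either side of it are the look-alikes, so I'll leave those. Next I measure the jar and plan the approach to the block.

```bash
cat > plan.py <<'E'
import sys
from h import *
def plan(x,y,z,yaw):
    "turn first, then shift in the turned tool frame"
    s=arm.observe(); T=R.from_quat(s['tcp_rot']).as_matrix()
    cur=np.degrees(np.arctan2(T[1,1],T[0,1])); d=(yaw-cur+90)%180-90   # world z turn
    G=R.from_euler('z',d,degrees=True).as_matrix()@T
    print('t',round(s['clock'],2),'tcp',s['tcp_pos'].round(1),'yaw',cur.round(1),'turn tool z',round(-d,1),'shift mm',(G.T@(np.array([x,y,z])-s['tcp_pos'])).round(1),'j6',s['joint_positions'][5].round(2))
if __name__=='__main__': plan(*map(float,sys.argv[1:]))
E
python3 - <<'E'
from m import *
f=np.load('top.npz');P=f['P'];m=np.hypot(P[...,0]-451,P[...,1]+281)<45
print('jar',rect(P,m,44,56))
E
python3 plan.py 453.5 -109.8 180 -10
```

```text
jar ([446.3, -288.0], 'sides', [44.79999923706055, 45.099998474121094], 'longdir', np.float32(62.4), 'z', 48.9, 'mean', [445.5, -288.6])
t 1.6 tcp [ 255.4 -597.7  231.3] yaw -66.9 turn tool z -56.9 shift mm [514.9 110.4  51.3] j6 -0.05
```

Call:
step_arm:
  targets:
    - [[0,0,0],[0,0,-9.5],1]
    - [[0,0,0],[0,0,-9.5],1]
    - [[0,0,0],[0,0,-9.5],1]
    - [[0,0,0],[0,0,-9.5],1]
    - [[0,0,0],[0,0,-9.5],1]
    - [[0,0,0],[0,0,-9.5],1]
    - [[0.051,0.011,0.005],[0,0,0],1]
    - [[0.051,0.011,0.005],[0,0,0],1]
    - [[0.051,0.011,0.005],[0,0,0],1]
    - [[0.051,0.011,0.005],[0,0,0],1]
    - [[0.051,0.011,0.005],[0,0,0],1]
    - [[0.051,0.011,0.005],[0,0,0],1]
  force: 60

```text
clock: 3.1
tcp_pos: [373.3, -306.1, 201.4]
tcp_rot: [0.765, 0.644, 0.0, 0.0]
ft_force: [0.9, -0.7, -0.6]
gripper_width: 1.003
gripper_force: 0.0
```

Call:
step_arm:
  targets:
    - [[0.051,0.011,0.005],[0,0,0],1]
    - [[0.051,0.011,0.005],[0,0,0],1]
    - [[0.051,0.011,0.005],[0,0,0],1]
    - [[0.051,0.011,0.005],[0,0,0],1]
    - [[0,0,0],[0,0,0],1]
    - [[0,0,0],[0,0,0],1]

```text
clock: 3.85
tcp_pos: [451.2, -114.2, 181.4]
tcp_rot: [0.765, 0.644, -0.0, 0.0]
ft_force: [-0.7, -0.5, -1.3]
gripper_width: 1.0
gripper_force: 0.0
```

```bash
python3 plan.py 453.5 -109.8 14 -10; python3 - <<'E'
from m import *
c=arm.capture('wrist'); save(c,'w1'); P=cloud(c)
for d in arm.masks_of('wrist','doming_block'):
    v,u=np.nonzero(d['mask']); print(round(d['confidence'],2),(int(u.mean()),int(v.mean())),rect(P,d['mask'],34,50))
E
```

```text
t 3.85 tcp [ 451.2 -114.2  181.4] yaw -9.8 turn tool z 0.2 shift mm [  4.7   1.5 167.4] j6 -0.14
0.95 (295, 308) ([408.1, -195.6], 'sides', [42.29999923706055, 42.400001525878906], 'longdir', np.float32(61.4), 'z', 41.3, 'mean', [408.8, -193.6])
0.94 (328, 218) ([455.4, -113.1], 'sides', [41.900001525878906, 42.400001525878906], 'longdir', np.float32(79.1), 'z', 41.3, 'mean', [455.3, -111.9])
0.78 (416, 137) ([536.9, -57.3], 'sides', [42.20000076293945, 42.900001525878906], 'longdir', np.float32(2.4), 'z', 41.3, 'mean', [536.2, -56.8])
```

View pics/w1.png

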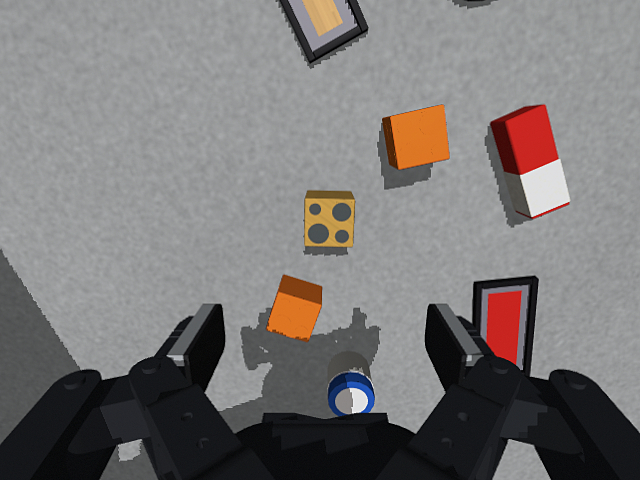

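The wrist view has the brass block centred at (328,218), between the orange cubes at (416,137) and (295,308). It agrees with the top camera to about 3 mm. Descending and gripping across the block.

Call:
step_arm:
  targets:
    - [[0.003,0.003,0.04],[0,0,0],1]
    - [[0,0,0.04],[0,0,0],1]
    - [[0,0,0.04],[0,0,0],1]
    - [[0,0,0.027],[0,0,0],1]
    - [[0,0,0.014],[0,0,0],1]
    - [[0,0,0.006],[0,0,0],1]
    - [[0,0,0],[0,0,0],0.3]
    - [[0,0,0],[0,0,0],0.3]
    - [[0,0,0],[0,0,0],0.3]
    - [[0,0,0],[0,0,0],0.3]
    - [[0,0,0],[0,0,0],0.3]
  force: 60

```text
clock: 5.32
tcp_pos: [455.2, -111.8, 15.3]
tcp_rot: [0.765, 0.644, 0.0, 0.001]
ft_force: [-1.8, -1.2, 12.6]
gripper_width: 0.483
gripper_force: 59.2
```

Call:
step_arm:
  targets:
    - [[0,0,-0.01],[0,0,0],0.3]
    - [[0,0,-0.03],[0,0,0],0.3]
    - [[0,0,-0.04],[0,0,0],0.3]
    - [[0,0,-0.025],[0,0,0],0.3]
    - [[0,0,0],[0,0,-8.5],0.3]
    - [[0,0,0],[0,0,-8.4],0.3]

```text
clock: 6.08
tcp_pos: [454.6, -111.6, 120.4]
tcp_rot: [0.661, 0.751, 0.0, 0.0]
ft_force: [0.1, 1.0, -7.1]
gripper_width: 0.482
gripper_force: 63.3
```

```bash
python3 plan.py 634.7 267.7 110 7; python3 -c "
from h import *; s=arm.observe(); print(s['gripper_width'],s['gripper_force'])"
```

```text
t 6.08 tcp [ 454.6 -111.6  120.4] yaw 7.3 turn tool z 0.3 shift mm [354.5 225.   10.4] j6 -0.43
0.48152161969054974 63.29026222229004
```

Call:
step_arm:
  targets:
    - [[0.025,0.016,0],[0,0,0],0.3]
    - [[0.04,0.025,0],[0,0,0],0.3]
    - [[0.04,0.025,0],[0,0,0],0.3]
    - [[0.04,0.026,0],[0,0,0],0.3]
    - [[0.04,0.026,0],[0,0,0],0.3]
    - [[0.04,0.026,0],[0,0,0],0.3]
    - [[0.04,0.026,0],[0,0,0],0.3]
    - [[0.04,0.025,0],[0,0,0],0.3]
    - [[0.035,0.022,0],[0,0,0],0.3]
    - [[0.015,0.008,0],[0,0,0],0.3]
    - [[0,0,0],[0,0,0],0.3]
    - [[0,0,0],[0,0,0],0.3]

```text
clock: 7.58
tcp_pos: [633.7, 267.2, 119.3]
tcp_rot: [0.662, 0.749, -0.001, -0.0]
ft_force: [0.1, 0.4, -6.4]
gripper_width: 0.481
gripper_force: 63.1
```

```bash
python3 plan.py 634.7 267.7 18.5 7; python3 - <<'E'
from m import *
c=arm.capture('wrist'); save(c,'w2'); P=cloud(c)
for t,a,b in(('doming_block',60,250),('square_nest',-5,12)):
  for d in arm.masks_of('wrist',t): print(t,round(d['confidence'],2),rect(P,d['mask'],a,b))
E
```

```text
t 7.58 tcp [633.7 267.2 119.3] yaw 7.0 turn tool z 0.0 shift mm [  0.4   1.2 100.8] j6 0.23
doming_block 0.55 ([632.8, 266.3], 'sides', [43.0, 46.70000076293945], 'longdir', np.float32(5.4), 'z', 144.8, 'mean', [633.0, 272.9])
square_nest 0.78 ([633.6, 274.3], 'sides', [54.599998474121094, 70.9000015258789], 'longdir', np.float32(7.5), 'z', 3.0, 'mean', [633.9, 276.9])
```

View pics/w2.png

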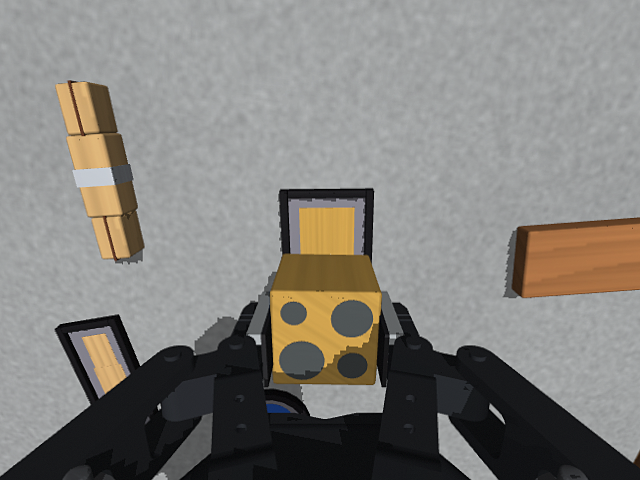

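The held block is level and square over the nest: block at (327,320), nest behind it at (327,220), aligned to about 1 mm. Lowering it.

Call:
step_arm:
  targets:
    - [[0.001,0.001,0.03],[0,0,0],0.3]
    - [[0,0,0.035],[0,0,0],0.3]
    - [[0,0,0.018],[0,0,0],0.3]
    - [[0,0,0.009],[0,0,0],0.3]
    - [[0,0,0.004],[0,0,0],0.3]
    - [[0,0,0.002],[0,0,0],0.3]
    - [[0,0,0.0015],[0,0,0],0.3]
    - [[0,0,0],[0,0,0],0.3]

```text
clock: 8.72
tcp_pos: [635.5, 269.5, 20.2]
tcp_rot: [0.662, 0.749, 0.0, 0.0]
ft_force: [-0.3, 0.0, -6.7]
gripper_width: 0.484
gripper_force: 62.9
```

Call:
step_arm:
  targets:
    - [[0,0,0.001],[0,0,0],0.3]
    - [[0,0,0.0007],[0,0,0],0.3]
    - [[0,0,0],[0,0,0],0.3]

```text
clock: 9.1
tcp_pos: [635.4, 269.4, 18.4]
tcp_rot: [0.662, 0.749, 0.0, 0.0]
ft_force: [-1.4, 0.3, 1.0]
gripper_width: 0.482
gripper_force: 63.7
```

Call:
step_arm:
  targets:
    - [[0,0,0.0003],[0,0,0],0.3]
    - [[0,0,0],[0,0,0],0.5]
    - [[0,0,0],[0,0,0],0.6]
    - [[0,0,0],[0,0,0],0.8]
    - [[0,0,0],[0,0,0],0.8]
    - [[0,0,-0.02],[0,0,0],0.8]
    - [[0,0,-0.04],[0,0,0],1]
    - [[0,0,-0.05],[0,0,0],1]
    - [[0,0,-0.05],[0,0,0],1]
    - [[0,0,0],[0,0,0],1]

```text
clock: 10.35
tcp_pos: [637.8, 270.3, 184.0]
tcp_rot: [0.662, 0.749, 0.004, 0.002]
ft_force: [-0.1, -0.5, -0.3]
gripper_width: 0.999
gripper_force: 0.0
```

```bash
python3 plan.py 447.2 -289.2 180 -34;  python3 - <<'E'
from m import *
c=arm.capture('wrist'); P=cloud(c)
for t,a,b in(('doming_block',35,60),('square_nest',-5,12)):
  for d in arm.masks_of('wrist',t): print(t,round(d['confidence'],2),rect(P,d['mask'],a,b))
E
```

```text
t 10.35 tcp [637.8 270.3 184. ] yaw 7.0 turn tool z 41.0 shift mm [-570.4  154.8    4.1] j6 0.23
doming_block 0.82 ([635.5, 268.1], 'sides', [40.79999923706055, 42.400001525878906], 'longdir', np.float32(96.1), 'z', 44.4, 'mean', [635.2, 269.7])
square_nest 0.76 ([635.2, 266.6], 'sides', [69.9000015258789, 69.9000015258789], 'longdir', np.float32(7.5), 'z', 6.4, 'mean', [633.3, 273.9])
```

Block is seated: its top is at 44.4 mm and it is centred to 1.5 mm. Next the jar.

Call:
step_arm:
  targets:
    - [[0,0,0],[0,0,10.2],1]
    - [[0,0,0],[0,0,10.2],1]
    - [[0,0,0],[0,0,10.3],1]
    - [[0,0,0],[0,0,10.3],1]
    - [[-0.03,0.008,0],[0,0,0],1]
    - [[-0.052,0.014,0],[0,0,0],1]
    - [[-0.052,0.014,0],[0,0,0],1]
    - [[-0.052,0.014,0],[0,0,0],1]
    - [[-0.052,0.014,0],[0,0,0],1]
    - [[-0.052,0.014,0],[0,0,0],1]
    - [[-0.052,0.014,0],[0,0,0],1]
    - [[-0.052,0.014,0],[0,0,0],1]

```text
clock: 12.0
tcp_pos: [501.6, -118.0, 176.9]
tcp_rot: [0.883, 0.47, -0.001, -0.001]
ft_force: [1.2, -1.0, -0.6]
gripper_width: 0.999
gripper_force: 0.0
```

Call:
step_arm:
  targets:
    - [[-0.052,0.014,0],[0,0,0],1]
    - [[-0.052,0.014,0],[0,0,0],1]
    - [[-0.052,0.014,0],[0,0,0],1]
    - [[-0.02,0.007,0],[0,0,0],1]
    - [[0,0,0],[0,0,0],1]
    - [[0,0,0],[0,0,0],1]

```text
clock: 12.75
tcp_pos: [445.1, -289.1, 177.2]
tcp_rot: [0.883, 0.47, -0.0, -0.001]
ft_force: [-0.4, -0.3, 0.3]
gripper_width: 1.002
gripper_force: 0.0
```

```bash
python3 plan.py 447.2 -289.2 16 -34;  python3 - <<'E'
from m import *
c=arm.capture('wrist'); P=cloud(c); save(c,'w3')
print(rect(P,np.hypot(P[...,0]-447,P[...,1]+289)<45,44,56))
for d in arm.masks_of('wrist','paste_jar'): print(round(d['confidence'],2),rect(P,d['mask'],44,56))
E
```

```text
t 12.75 tcp [ 445.1 -289.1  177.2] yaw -34.0 turn tool z 0.0 shift mm [  1.    2.  161.2] j6 -0.04
([447.0, -290.7], 'sides', [45.0, 45.099998474121094], 'longdir', np.float32(8.6), 'z', 49.3, 'mean', [447.6, -290.0])
0.82 ([447.2, -290.6], 'sides', [44.70000076293945, 45.0], 'longdir', np.float32(98.6), 'z', 49.3, 'mean', [447.7, -290.0])
```

View pics/w3.png

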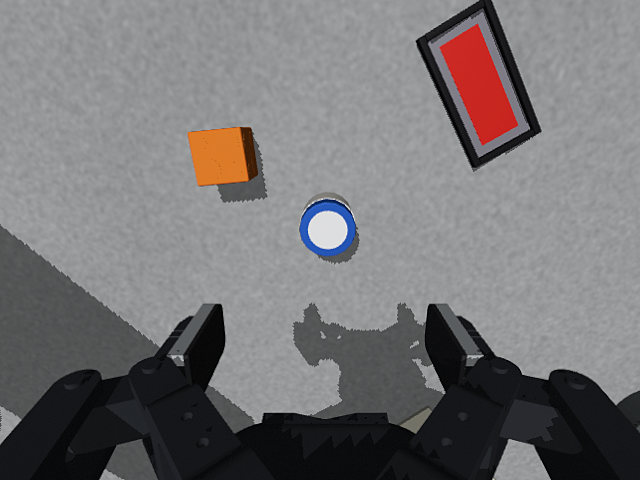

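The jar stands clear at (328,228) and its position is confirmed. Gripping it.

Call:
step_arm:
  targets:
    - [[0.001,0.002,0.04],[0,0,0],1]
    - [[0,0,0.04],[0,0,0],1]
    - [[0,0,0.04],[0,0,0],1]
    - [[0,0,0.024],[0,0,0],1]
    - [[0,0,0.012],[0,0,0],1]
    - [[0,0,0.005],[0,0,0],1]
    - [[0,0,0],[0,0,0],0.3]
    - [[0,0,0],[0,0,0],0.3]
    - [[0,0,0],[0,0,0],0.3]
    - [[0,0,0],[0,0,0],0.3]
    - [[0,0,0],[0,0,0],0.3]
  force: 35

```text
clock: 14.22
tcp_pos: [448.0, -290.5, 17.7]
tcp_rot: [0.883, 0.47, 0.0, 0.001]
ft_force: [-0.4, 2.3, 7.4]
gripper_width: 0.531
gripper_force: 34.7
```

Call:
step_arm:
  targets:
    - [[0,0,-0.01],[0,0,0],0.3]
    - [[0,0,-0.03],[0,0,0],0.3]
    - [[0,0,-0.04],[0,0,0],0.3]
    - [[0,0,-0.025],[0,0,0],0.3]
    - [[0,0,0],[0,0,-10],0.3]
    - [[0,0,0],[0,0,-10],0.3]
    - [[0,0,0],[0,0,-10],0.3]
    - [[0,0,0],[0,0,0],0.3]

```text
clock: 15.22
tcp_pos: [447.6, -290.3, 122.5]
tcp_rot: [0.731, 0.682, 0.0, 0.0]
ft_force: [-0.5, 0.3, -1.1]
gripper_width: 0.529
gripper_force: 36.3
```

```bash
python3 plan.py 605.1 76 110 -4
```

```text
t 15.22 tcp [ 447.6 -290.3  122.5] yaw -4.0 turn tool z -0.0 shift mm [376.4 131.5  12.5] j6 -0.56
```

Call:
step_arm:
  targets:
    - [[0.026,0.009,0],[0,0,0],0.3]
    - [[0.042,0.015,0],[0,0,0],0.3]
    - [[0.042,0.015,0],[0,0,0],0.3]
    - [[0.042,0.015,0],[0,0,0],0.3]
    - [[0.042,0.015,0],[0,0,0],0.3]
    - [[0.042,0.015,0],[0,0,0],0.3]
    - [[0.042,0.015,0],[0,0,0],0.3]
    - [[0.042,0.014,0],[0,0,0],0.3]
    - [[0.036,0.012,0],[0,0,0],0.3]
    - [[0.02,0.006,0],[0,0,0],0.3]
    - [[0,0,0],[0,0,0],0.3]
    - [[0,0,0],[0,0,0],0.3]

```text
clock: 16.73
tcp_pos: [603.8, 75.0, 121.8]
tcp_rot: [0.732, 0.682, -0.0, -0.0]
ft_force: [0.6, 0.3, -1.0]
gripper_width: 0.529
gripper_force: 36.3
```

```bash
python3 plan.py 605.1 76 20.7 -4
```

```text
t 16.73 tcp [603.8  75.  121.8] yaw -4.1 turn tool z -0.1 shift mm [  1.2   1.3 101.1] j6 0.14
```

Call:
step_arm:
  targets:
    - [[0.001,0.001,0.03],[0,0,0],0.3]
    - [[0,0,0.035],[0,0,0],0.3]
    - [[0,0,0.018],[0,0,0],0.3]
    - [[0,0,0.009],[0,0,0],0.3]
    - [[0,0,0.005],[0,0,0],0.3]
    - [[0,0,0.002],[0,0,0],0.3]
    - [[0,0,0.001],[0,0,0],0.3]
    - [[0,0,0],[0,0,0],0.3]

```text
clock: 17.73
tcp_pos: [605.6, 76.8, 22.2]
tcp_rot: [0.731, 0.682, 0.0, 0.0]
ft_force: [-0.2, -1.0, -2.0]
gripper_width: 0.526
gripper_force: 36.3
```

Call:
step_arm:
  targets:
    - [[0,0,0.001],[0,0,0],0.3]
    - [[0,0,0.0005],[0,0,0],0.3]
    - [[0,0,0],[0,0,0],0.3]

```text
clock: 18.1
tcp_pos: [605.6, 76.7, 20.8]
tcp_rot: [0.731, 0.682, 0.0, 0.0]
ft_force: [-2.2, 0.7, 7.3]
gripper_width: 0.527
gripper_force: 37.2
```

Contact (+7 N). Releasing.

Call:
step_arm:
  targets:
    - [[0,0,0],[0,0,0],0.58]
    - [[0,0,0],[0,0,0],0.65]
    - [[0,0,0],[0,0,0],0.85]
    - [[0,0,0],[0,0,0],0.85]
    - [[0,0,-0.02],[0,0,0],0.85]
    - [[0,0,-0.04],[0,0,0],1]
    - [[0,0,-0.05],[0,0,0],1]
    - [[0,0,-0.05],[0,0,0],1]
    - [[0,0,0],[0,0,-9.5],1]
    - [[0,0,0],[0,0,-9],1]
    - [[0,0,0],[0,0,0],1]

```text
clock: 19.48
tcp_pos: [605.5, 76.7, 181.7]
tcp_rot: [0.612, 0.791, 0.0, 0.0]
ft_force: [0.4, -0.5, -0.0]
gripper_width: 1.002
gripper_force: 0.0
```

```bash
python3 plan.py 634.4 -95.2 180 14.5;  python3 - <<'E'
from m import *
c=arm.capture('wrist'); P=cloud(c)
for t,a,b in(('paste_jar',42,60),('round_nest',-5,12)):
  for d in arm.masks_of('wrist',t): print(t,round(d['confidence'],2),rect(P,d['mask'],a,b))
E
```

```text
t 19.48 tcp [605.5  76.7 181.7] yaw 14.5 turn tool z -0.0 shift mm [-173.7  -15.1    1.7] j6 -0.18
paste_jar 0.58 ([605.5, 75.9], 'sides', [44.900001525878906, 45.29999923706055], 'longdir', np.float32(115.2), 'z', 52.4, 'mean', [605.2, 76.9])
round_nest 0.93 ([605.2, 80.8], 'sides', [63.20000076293945, 74.80000305175781], 'longdir', np.float32(14.4), 'z', 6.4, 'mean', [602.5, 87.9])
```

Jar is seated. Its top is at 52.4 mm and it is centred. Next the rouge bar.

Call:
step_arm:
  targets:
    - [[-0.03,-0.003,0],[0,0,0],1]
    - [[-0.045,-0.004,0],[0,0,0],1]
    - [[-0.045,-0.004,0],[0,0,0],1]
    - [[-0.035,-0.003,0],[0,0,0],1]
    - [[-0.019,-0.001,0],[0,0,0],1]
    - [[0,0,0],[0,0,0],1]
    - [[0,0,0],[0,0,0],1]

```text
clock: 20.5
tcp_pos: [634.3, -94.5, 180.2]
tcp_rot: [0.612, 0.791, 0.0, -0.0]
ft_force: [-0.4, 0.4, 0.2]
gripper_width: 1.003
gripper_force: 0.0
```

```bash
python3 - <<'E'
from m import *
from plan import plan
plan(634.4,-95.2,8.5,14.5)
c=arm.capture('wrist'); P=cloud(c)
for t,a,b in(('rouge_bar',22,38),):
  for d in arm.masks_of('wrist',t): print(t,round(d['confidence'],2),rect(P,d['mask'],a,b))
E
```

```text
t 20.5 tcp [634.3 -94.5 180.2] yaw 14.5 turn tool z 0.0 shift mm [ -0.8  -0.  171.7] j6 -0.45
rouge_bar 0.72 ([636.0, -96.0], 'sides', [34.599998474121094, 90.19999694824219], 'longdir', np.float32(104.3), 'z', 29.5, 'mean', [635.2, -93.5])
```

Call:
step_arm:
  targets:
    - [[-0.001,0.001,0.04],[0,0,0],1]
    - [[0,0,0.04],[0,0,0],1]
    - [[0,0,0.04],[0,0,0],1]
    - [[0,0,0.03],[0,0,0],1]
    - [[0,0,0.014],[0,0,0],1]
    - [[0,0,0.007],[0,0,0],1]
    - [[0,0,0],[0,0,0],0.2]
    - [[0,0,0],[0,0,0],0.2]
    - [[0,0,0],[0,0,0],0.2]
    - [[0,0,0],[0,0,0],0.2]
    - [[0,0,0],[0,0,0],0.2]
    - [[0,0,0],[0,0,0],0.2]
  force: 35

```text
clock: 22.1
tcp_pos: [636.2, -96.3, 10.3]
tcp_rot: [0.612, 0.791, 0.0, 0.001]
ft_force: [-2.0, 1.2, 6.5]
gripper_width: 0.39
gripper_force: 35.3
```

Call:
step_arm:
  targets:
    - [[0,0,-0.01],[0,0,0],0.2]
    - [[0,0,-0.03],[0,0,0],0.2]
    - [[0,0,-0.04],[0,0,0],0.2]
    - [[0,0,-0.025],[0,0,0],0.2]
    - [[0,0,0],[0,0,9],0.2]
    - [[0,0,0],[0,0,9.5],0.2]
    - [[0,0,0],[0,0,0],0.2]

```text
clock: 22.98
tcp_pos: [635.8, -96.3, 115.0]
tcp_rot: [0.731, 0.682, 0.0, 0.0]
ft_force: [0.3, 0.1, -1.7]
gripper_width: 0.39
gripper_force: 35.6
```

```bash
python3 plan.py 614.4 -270 110 -4
```

```text
t 22.98 tcp [635.8 -96.3 115. ] yaw -3.9 turn tool z 0.1 shift mm [-174.8   -9.2    5. ] j6 -0.13
```

Call:
step_arm:
  targets:
    - [[-0.025,-0.001,0],[0,0,0],0.2]
    - [[-0.04,-0.002,0],[0,0,0],0.2]
    - [[-0.04,-0.002,0],[0,0,0],0.2]
    - [[-0.035,-0.002,0],[0,0,0],0.2]
    - [[-0.025,-0.001,0],[0,0,0],0.2]
    - [[-0.01,-0.001,0],[0,0,0],0.2]
    - [[0,0,0],[0,0,0],0.2]
    - [[0,0,0],[0,0,0],0.2]

```text
clock: 23.98
tcp_pos: [614.8, -269.1, 114.3]
tcp_rot: [0.731, 0.683, 0.0, -0.0]
ft_force: [-0.4, 0.7, -2.5]
gripper_width: 0.393
gripper_force: 35.5
```

```bash
python3 - <<'E'
from m import *
from plan import plan
plan(614.4,-270,13.3,-4)
c=arm.capture('wrist'); P=cloud(c); save(c,'w4')
for t,a,b in(('rouge_bar',100,200),('bar_nest',-5,12)):
  for d in arm.masks_of('wrist',t): print(t,round(d['confidence'],2),rect(P,d['mask'],a,b))
E
```

```text
t 23.98 tcp [ 614.8 -269.1  114.3] yaw -3.9 turn tool z 0.1 shift mm [ -0.9  -0.3 101. ] j6 -0.39
rouge_bar 0.97 ([615.0, -268.4], 'sides', [34.70000076293945, 90.69999694824219], 'longdir', np.float32(85.9), 'z', 133.2, 'mean', [615.4, -260.7])
bar_nest 0.89 ([618.5, -229.5], 'sides', [37.79999923706055, 62.0], 'longdir', np.float32(175.3), 'z', 3.0, 'mean', [618.6, -227.7])
```

View pics/w4.png

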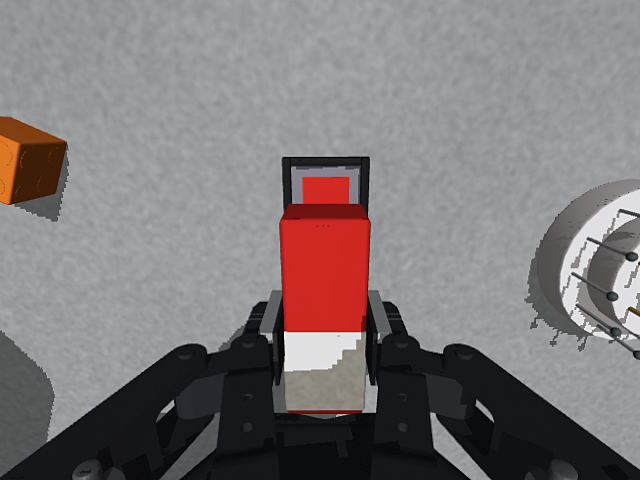

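The held bar, at (325,310), lines up with the bar nest behind it at (326,180), with centres about 1 mm apart. Lowering it.

Call:
step_arm:
  targets:
    - [[-0.001,0,0.03],[0,0,0],0.2]
    - [[0,0,0.035],[0,0,0],0.2]
    - [[0,0,0.018],[0,0,0],0.2]
    - [[0,0,0.009],[0,0,0],0.2]
    - [[0,0,0.005],[0,0,0],0.2]
    - [[0,0,0.002],[0,0,0],0.2]
    - [[0,0,0.001],[0,0,0],0.2]
    - [[0,0,0],[0,0,0],0.2]

```text
clock: 25.12
tcp_pos: [614.9, -271.3, 14.7]
tcp_rot: [0.731, 0.682, 0.0, 0.0]
ft_force: [-0.5, -0.5, -1.7]
gripper_width: 0.385
gripper_force: 35.4
```

Call:
step_arm:
  targets:
    - [[0,0,0.001],[0,0,0],0.2]
    - [[0,0,0.0005],[0,0,0],0.2]
    - [[0,0,0],[0,0,0],0.2]

```text
clock: 25.5
tcp_pos: [614.8, -271.3, 13.3]
tcp_rot: [0.731, 0.682, 0.0, 0.0]
ft_force: [-1.6, 0.6, 5.7]
gripper_width: 0.391
gripper_force: 36.3
```

Call:
step_arm:
  targets:
    - [[0,0,0],[0,0,0],0.45]
    - [[0,0,0],[0,0,0],0.55]
    - [[0,0,0],[0,0,0],0.75]
    - [[0,0,0],[0,0,0],0.75]
    - [[0,0,-0.02],[0,0,0],0.85]
    - [[0,0,-0.04],[0,0,0],1]
    - [[0,0,-0.05],[0,0,0],1]
    - [[0,0,-0.05],[0,0,0],1]
    - [[0,0,0],[0,0,-7.5],1]
    - [[0,0,0],[0,0,-7.5],1]
    - [[0,0,0],[0,0,0],1]

```text
clock: 26.88
tcp_pos: [614.8, -271.2, 174.2]
tcp_rot: [0.636, 0.772, 0.0, 0.001]
ft_force: [-0.0, 0.5, 0.3]
gripper_width: 1.001
gripper_force: 0.0
```

```bash
python3 - <<'E'
from m import *
from plan import plan
plan(470.5,293.3,170,11)
c=arm.capture('wrist'); P=cloud(c)
for t,a,b in(('rouge_bar',26,50),('bar_nest',-5,12)):
  for d in arm.masks_of('wrist',t): print(t,round(d['confidence'],2),rect(P,d['mask'],a,b))
E
```

```text
t 26.88 tcp [ 614.8 -271.2  174.2] yaw 11.0 turn tool z 0.0 shift mm [581.7 -33.9   3.8] j6 -0.65
rouge_bar 0.75 ([615.0, -270.6], 'sides', [34.70000076293945, 89.5999984741211], 'longdir', np.float32(86.0), 'z', 32.4, 'mean', [614.9, -268.4])
bar_nest 0.89 ([616.1, -271.7], 'sides', [64.0, 121.30000305175781], 'longdir', np.float32(86.3), 'z', 6.0, 'mean', [614.8, -259.1])
```

Bar is seated. Its top is at 32.4 mm and it is centred. Next the clamp.

Call:
step_arm:
  targets:
    - [[0.03,-0.002,0],[0,0,0],1]
    - [[0.05,-0.003,0],[0,0,0],1]
    - [[0.05,-0.003,0],[0,0,0],1]
    - [[0.05,-0.003,0],[0,0,0],1]
    - [[0.05,-0.003,0],[0,0,0],1]
    - [[0.05,-0.003,0],[0,0,0],1]
    - [[0.05,-0.003,0],[0,0,0],1]
    - [[0.05,-0.003,0],[0,0,0],1]
    - [[0.05,-0.003,0],[0,0,0],1]
    - [[0.05,-0.003,0],[0,0,0],1]
    - [[0.05,-0.003,0],[0,0,0],1]
    - [[0.037,-0.002,0],[0,0,0],1]

```text
clock: 28.52
tcp_pos: [472.0, 280.8, 173.0]
tcp_rot: [0.636, 0.771, 0.0, -0.0]
ft_force: [1.0, 0.0, 0.8]
gripper_width: 0.998
gripper_force: 0.0
```

Call:
step_arm:
  targets:
    - [[0.015,-0.001,0],[0,0,0],1]
    - [[0,0,0],[0,0,0],1]
    - [[0,0,0],[0,0,0],1]

```text
clock: 28.9
tcp_pos: [469.1, 292.4, 172.7]
tcp_rot: [0.636, 0.771, -0.0, 0.0]
ft_force: [-0.1, -0.3, -0.0]
gripper_width: 1.002
gripper_force: 0.0
```

```bash
python3 - <<'E'
from m import *
from plan import plan
plan(470.5,293.3,8,11)
c=arm.capture('wrist'); P=cloud(c)
for t,a,b in(('ring_clamp',18,30),):
  for d in arm.masks_of('wrist',t): print(t,round(d['confidence'],2),rect(P,d['mask'],a,b))
E
```

```text
t 28.9 tcp [469.1 292.4 172.7] yaw 11.0 turn tool z -0.0 shift mm [  0.7   1.6 164.7] j6 0.31
ring_clamp 0.82 ([471.4, 293.1], 'sides', [26.799999237060547, 122.19999694824219], 'longdir', np.float32(100.4), 'z', 23.3, 'mean', [470.7, 296.9])
```

Call:
step_arm:
  targets:
    - [[0.001,0.002,0.04],[0,0,0],1]
    - [[0,0,0.04],[0,0,0],1]
    - [[0,0,0.04],[0,0,0],1]
    - [[0,0,0.025],[0,0,0],1]
    - [[0,0,0.013],[0,0,0],1]
    - [[0,0,0.007],[0,0,0],1]
    - [[0,0,0],[0,0,0],0.15]
    - [[0,0,0],[0,0,0],0.15]
    - [[0,0,0],[0,0,0],0.15]
    - [[0,0,0],[0,0,0],0.15]
    - [[0,0,0],[0,0,0],0.15]
    - [[0,0,0],[0,0,0],0.15]
  force: 35

```text
clock: 30.5
tcp_pos: [471.0, 295.0, 8.5]
tcp_rot: [0.636, 0.772, 0.0, 0.0]
ft_force: [-1.6, -1.3, 8.6]
gripper_width: 0.295
gripper_force: 34.7
```

Call:
step_arm:
  targets:
    - [[0,0,-0.01],[0,0,0],0.15]
    - [[0,0,-0.03],[0,0,0],0.15]
    - [[0,0,-0.04],[0,0,0],0.15]
    - [[0,0,-0.025],[0,0,0],0.15]
    - [[0,0,0],[0,0,-6.5],0.15]
    - [[0,0,0],[0,0,0],0.15]

```text
clock: 31.25
tcp_pos: [470.7, 294.8, 113.7]
tcp_rot: [0.591, 0.807, 0.0, 0.0]
ft_force: [-0.4, 0.0, -1.0]
gripper_width: 0.296
gripper_force: 35.0
```

```bash
python3 plan.py 463 94.4 110 17.5
```

```text
t 31.25 tcp [470.7 294.8 113.7] yaw 17.5 turn tool z 0.0 shift mm [-188.8  -67.6    3.6] j6 0.2
```

Call:
step_arm:
  targets:
    - [[-0.025,-0.009,0],[0,0,0],0.15]
    - [[-0.04,-0.014,0],[0,0,0],0.15]
    - [[-0.04,-0.015,0],[0,0,0],0.15]
    - [[-0.04,-0.015,0],[0,0,0],0.15]
    - [[-0.028,-0.01,0],[0,0,0],0.15]
    - [[-0.014,-0.005,0],[0,0,0],0.15]
    - [[0,0,0],[0,0,0],0.15]
    - [[0,0,0],[0,0,0],0.15]

```text
clock: 32.25
tcp_pos: [462.3, 96.6, 112.8]
tcp_rot: [0.591, 0.807, 0.0, -0.0]
ft_force: [-0.6, -0.1, -1.0]
gripper_width: 0.292
gripper_force: 35.0
```

```bash
python3 - <<'E'
from m import *
from plan import plan
plan(463,94.4,11.5,17.5)
c=arm.capture('wrist'); P=cloud(c); save(c,'w5')
for t,a,b in(('ring_clamp',100,200),('long_nest',-5,12)):
  for d in arm.masks_of('wrist',t): print(t,round(d['confidence'],2),rect(P,d['mask'],a,b))
E
```

```text
t 32.25 tcp [462.3  96.6 112.8] yaw 17.5 turn tool z 0.0 shift mm [ -2.3  -0.  101.3] j6 -0.16
ring_clamp 0.77 ([460.6, 101.2], 'sides', [26.100000381469727, 109.80000305175781], 'longdir', np.float32(107.2), 'z', 127.4, 'mean', [458.5, 107.8])
long_nest 0.84 ([459.1, 111.5], 'sides', [54.900001525878906, 113.0999984741211], 'longdir', np.float32(107.0), 'z', 6.4, 'mean', [453.1, 139.3])
```

View pics/w5.png

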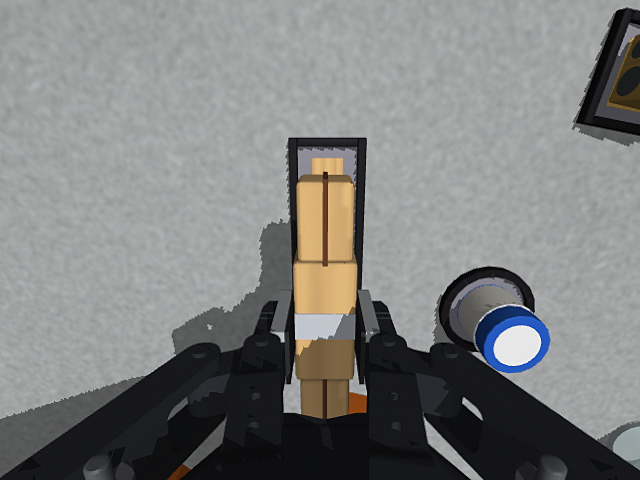

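The clamp, at (325,290), lies parallel to the long nest and inside its outline. The nest's far end is at (327,140), so it needs about 2 mm of correction along its length. Lowering it.

Call:
step_arm:
  targets:
    - [[-0.002,0,0.03],[0,0,0],0.15]
    - [[0,0,0.035],[0,0,0],0.15]
    - [[0,0,0.018],[0,0,0],0.15]
    - [[0,0,0.009],[0,0,0],0.15]
    - [[0,0,0.005],[0,0,0],0.15]
    - [[0,0,0.002],[0,0,0],0.15]
    - [[0,0,0.001],[0,0,0],0.15]
    - [[0,0,0],[0,0,0],0.15]

```text
clock: 33.4
tcp_pos: [463.0, 94.0, 13.1]
tcp_rot: [0.591, 0.807, 0.0, 0.0]
ft_force: [1.0, 0.3, -0.2]
gripper_width: 0.297
gripper_force: 34.9
```

Call:
step_arm:
  targets:
    - [[0,0,0.001],[0,0,0],0.15]
    - [[0,0,0.0005],[0,0,0],0.15]
    - [[0,0,0],[0,0,0],0.15]

```text
clock: 33.78
tcp_pos: [462.8, 94.0, 11.5]
tcp_rot: [0.591, 0.807, 0.0, 0.0]
ft_force: [-1.2, -0.8, 5.5]
gripper_width: 0.294
gripper_force: 35.7
```

Contact. Releasing and retreating.

Call:
step_arm:
  targets:
    - [[0,0,0],[0,0,0],0.35]
    - [[0,0,0],[0,0,0],0.45]
    - [[0,0,0],[0,0,0],0.65]
    - [[0,0,0],[0,0,0],0.65]
    - [[0,0,-0.02],[0,0,0],0.75]
    - [[0,0,-0.04],[0,0,0],1]
    - [[0,0,-0.05],[0,0,0],1]
    - [[0,0,-0.05],[0,0,0],1]
    - [[0,0,-0.03],[0,0,0],1]
    - [[-0.04,0,0],[0,0,0],1]
    - [[-0.04,0,0],[0,0,0],1]
    - [[0,0,0],[0,0,0],1]

```text
clock: 35.28
tcp_pos: [487.5, 15.8, 201.4]
tcp_rot: [0.592, 0.806, 0.0, 0.0]
ft_force: [0.5, 0.3, 1.1]
gripper_width: 1.002
gripper_force: 0.0
```

Call:
step_arm:
  targets:
    - [[-0.045,0,0],[0,0,0],1]
    - [[-0.045,0,0],[0,0,0],1]
    - [[-0.045,0,0],[0,0,0],1]
    - [[-0.045,0,0],[0,0,0],1]
    - [[-0.045,0,0],[0,0,0],1]
    - [[-0.045,0,0],[0,0,0],1]
    - [[-0.045,0,0],[0,0,0],1]
    - [[0,0,0],[0,0,0],1]

```text
clock: 36.28
tcp_pos: [582.3, -284.6, 200.7]
tcp_rot: [0.592, 0.806, -0.0, 0.0]
ft_force: [0.4, 0.3, 0.0]
gripper_width: 1.003
gripper_force: 0.0
```

```bash
python3 - <<'E'
from m import *
c=arm.capture('top'); P=cloud(c); save(c,'top2')
for t,a,b in(('doming_block',36,52),('paste_jar',45,60),('rouge_bar',26,40),('ring_clamp',20,34),('long_nest',-5,12)):
  for d in arm.masks_of('top',t): print(t,round(d['confidence'],2),rect(P,d['mask'],a,b))
E
```

```text
doming_block 0.92 ([633.5, 269.6], 'sides', [42.099998474121094, 42.79999923706055], 'longdir', np.float32(96.1), 'z', 44.4, 'mean', [632.6, 269.2])
doming_block 0.89 ([406.4, -193.4], 'sides', [41.900001525878906, 43.0], 'longdir', np.float32(61.6), 'z', 41.1, 'mean', [406.3, -193.0])
doming_block 0.73 ([535.3, -55.4], 'sides', [41.400001525878906, 42.0], 'longdir', np.float32(90.8), 'z', 41.2, 'mean', [534.5, -55.4])
paste_jar 0.72 ([602.8, 76.6], 'sides', [43.29999923706055, 44.0], 'longdir', np.float32(0.7), 'z', 52.2, 'mean', [603.1, 77.1])
rouge_bar 0.57 ([612.4, -269.2], 'sides', [35.0, 92.5999984741211], 'longdir', np.float32(86.4), 'z', 32.0, 'mean', [612.5, -268.5])
ring_clamp 0.58 ([460.9, 94.1], 'sides', [26.899999618530273, 120.0999984741211], 'longdir', np.float32(106.0), 'z', 26.1, 'mean', [461.1, 94.4])
ring_clamp 0.31 None
long_nest 0.84 ([461.7, 95.7], 'sides', [54.400001525878906, 147.10000610351562], 'longdir', np.float32(107.5), 'z', 4.5, 'mean', [462.8, 97.2])
```

View pics/top2.png

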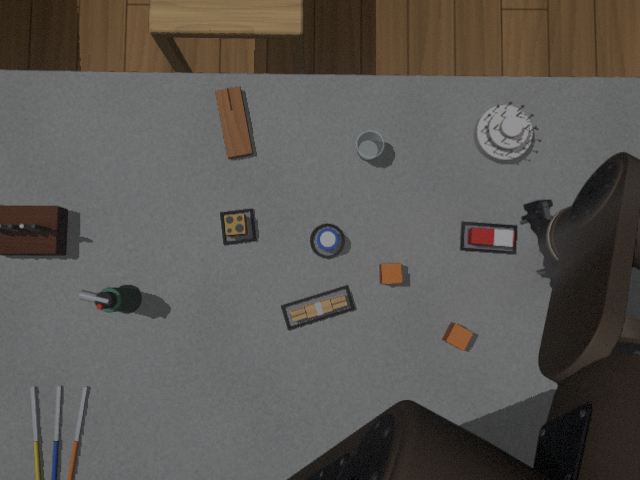

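The top view shows all four things seated in their nests: block (236,224), jar (327,239), bar (491,237), clamp (319,308). The torch, the glass and the orange cubes have not moved. Handing in.

```bash
python3 -c "
from bench import arm; print(arm.job_done())"
```

```text
the job is handed in; nothing more can be done
None
```

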